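# Shut, fasten and press down an instrument hatch

### The job

The service hatch on top of the bench instrument stands open: lower it shut, then turn its winged quarter-turn fastener clockwise until the slot along the wing lines up with the index ribs on the hatch and the frame. Then press the hatch down flush with its frame, squeezing the springy seal, and finish while still pressing it: do not let go at the end. Leave the other things on the bench where they are.

Things in the scene. Friction and masses are not known exactly. Their poses are not given: they have to be found in the camera images.
- instrument: Grey steel bench instrument, fixed to the bench, 250 (x) x 260 (y) x 96.5 mm high, with an open bay on top that the hatch covers. Origin on the bench under the bay; its own +x points to the hinge side, -x to the front ledge (case spans x -135 to +115 mm, y -130 to +130). A dark index rib, 32 x 6 x 2 mm, lies along x on the front ledge at y = 0.
- hinge_line (a point): Middle of the hatch's hinge axis, at (95, 0, 94) mm in the instrument's frame. The axis runs along the instrument's y.
- hatch (a joint): Hinge angle of the hatch, rad: 0 shut, up to 1.1 open (front edge raised; it starts 0.5 to 0.9 open). The hinge is stiff, so the hatch stays where it is left; about 1 to 3 N down near its front edge swings it shut.
- panel (a joint): Extra angle, about the same hinge axis, by which the springy seal props the hatch up: 0.04 rad (front edge about 7 mm high) when nobody presses, 0 when pressed flush with the frame. The hatch's true slope is joint hatch + joint panel. With the hatch shut it takes about 9 to 10 N straight down at the fastener (more nearer the hinge) to bring it to 0, and it springs up again when let go.
- panel_front (a point): Middle of the front edge of the hatch, on its top face, 190 mm from the hinge axis; the hatch is a plain aluminium plate 186 mm long, 218 mm wide, 5 mm thick. Flush with the frame at a height of 96.5 mm. Its frame is the plate's: x towards the hinge, z out of the top face.
- wing (a point): The fastener's wing, half-way up, on its turning axis. The axis stands square on the hatch, 150 mm from the hinge axis, at mid-width. The wing is a steel bar 46 mm long (its own x), 12 mm thick (its own y), 30 mm tall, with a dark slot line along its top, on a disc 42 mm across and 4 mm thick; this point lies 19 mm above the hatch's top face, the wing's top 34 mm above it.
- fastener (a joint): Angle of the wing, rad, anticlockwise from above: 0 when its slot is in line with the index ribs (the hinge-to-front direction; one rib on the hatch behind it, one on the front ledge). Starts 0.9 to 1.4 and can be turned too far (range -0.5 to 1.6). It turns stiffly (about 0.05 N m) and stays where it is left.
- screwdriver: Bystander: screwdriver 170 mm long lying beside the instrument, on its -y side.
- dish: Bystander: flat glass dish, 84 mm across, 16 mm high, origin at its underside.
- jar: Bystander: small amber jar, 52 mm across, 70 mm high, origin at its underside.
- beaker: Bystander: glass beaker, 72 mm across, 95 mm high, origin at its underside.
- bottle: Bystander: white bottle, 66 mm across, 150 mm high, origin at its underside.
- weight: Bystander: brass balance weight, 48 mm across, 64 mm high, origin at its underside.

How it is judged:
By the outcome, as a careful person would: the job done as asked, in the order asked, and still so for the second after the job is handed in, while the arm keeps its last pose, push and grip.
It also fails if it takes over 53 s, if anything falls off the work surface, if the arm or the gripper's body presses on something with over 40 N, if the wrist force passes 120 N, or if a joint passes its speed limit or range.

### The arm

A 6-joint arm with a two-finger parallel gripper is mounted at the origin on the work surface. World frame = base frame: x ahead of the robot, y to its left, z up, the work surface at z = 0. Lengths are in m, angles in degrees, forces in N, time in s.
With the tool pointing down it reaches from about 0.3 to 0.75 m from the base axis. Payload 8.5 kg.
Tool frame: the origin (TCP) lies at the very end of the fingers, on their centre line; the grasp point (between the pads) lies 19 mm behind it; x points along the fingers, y is the direction in which the jaws open and shut, and the axes are right-handed (so a half turn about x gives the same grasp; the last joint's range is limited). The gripper opens to 85 mm and grips with 20 to 120 N. Pads are 22 mm wide; open, the fingers measure 114 mm over their backs; the gripper's body (76 mm by 85 mm) begins 54 mm behind the grasp point. The pads swing forward as they close: fully open they stand 13 mm farther back than shut.
Start: joints at [-83.784, 21.807, 74.336, -0, 83.858, -12.336], TCP at [0.175, -0.521, 0.231] pointing down, gripper open.
Joint ranges: [-178.18, 178.18], [-50.72, 133.34], [12.68, 142.11], [-81.47, 261.47], [9.98, 163.14], [-165.26, 165.26]. Speed limits (degrees/s): [136.94, 136.94, 180, 180, 180, 180].

### API

Orientations are given as a 3x3 rotation matrix whose columns are the frame's x, y, z axes.
In Python, from rig import sensors, cams, env gives the robot as it stands.
- The arm moves only by the shell command python3 -m crank 'ROWS' [FORCE]. ROWS is a JSON object of lists of equal length, an entry for each row: "hand": the closure in counts, from 0 (fully open) to 255 (shut); "translation": the shift along the tool's x, y, z in m, a list of three; "dr": the turn, a rotation vector about the tool's x, y, z in rad, a list of three. A call has 1 to 5 rows; each row is the pose to reach, as a shift and turn from the pose commanded when the call began, along the tool's axes at that moment; what a row does not reach only later rows make up. A row lasts 1/10 s, in which the tool goes at most 50 mm and 8.59 degrees, less where a joint would pass 70% of its speed; a pose out of reach is approached as far as the arm can. A call with a gripper value outside its range is refused whole. The fingers move at their own pace and stop on an object; FORCE is the grip in N (left out, the last holds). Time passes only in rows, so rows that repeat a pose let the fingers close. It gives the time, the measured TCP pose, the force and the opening at its end, in the units of the state.
- sensors.observe(): the state, without advancing time (a new reading comes with each control period).
- cams.get_image(name): name is "scene" or "top" or "wrist"; returns (picture, depth): 480x640x3 uint8, blue, green, red; 480x640 float32, m along the optical axis (not along the pixel's ray), 0 where there is no reading.
- cams.calibration(name): a dict with "vertical_fov" (degrees; the focal length in pixels is half the picture's height over the tangent of half this angle, whatever the lens; pixels are square), "cx", "cy" (the principal point, pixels), "extrinsics" (4x4, takes a point from camera to world coordinates). Camera axes: x right, y down, z forward; pixel columns grow to the right and rows downward; lengths in m; the calibration is good to about 2 mm. A picture is of the moment at which its call begins: read the wrist's pose just before it. calibration takes no time and is no camera call; for the wrist camera it gives the pose at the moment of the call.
- env.close_job(): hands the job in, once; it reports no verdict.
The state is a dict: "time_s": time; "q": joint angles; "qvel": joint speeds; "joint_efforts": joint torques, N m; "position": TCP position; "tool_rot": TCP orientation; "ft_force": force on the tool from outside, world axes, zero at the start; "wrist_torque": the same for the moment, N m; "grip_width": finger opening in m.
Only numpy, scipy, OpenCV 4.12 (cv2) and the standard library are available. Lean on these libraries where they do the work, as an engineer would, in place of code of your own. Each camera call takes 0.05 s, during which the arm holds its last target. There are 200 camera calls.

## Working session

There is one attempt and no reset: what is moved stays moved. The work goes in short steps, Python scripts to look and compute and a shell command to move; the robot and the scene stay as the last step left them, time stands still between calls to the robot, and variables do not carry over. Pictures are saved under pics/ and viewed, about 8 in all and at most 12, crops included, and the job is handed in when it is done.

```bash
ls; mkdir -p pics
cat > h.py <<'E'
import numpy as np, cv2
from rig import sensors, cams, env
def K(name):
    c=cams.calibration(name); f=240/np.tan(np.radians(c["vertical_fov"]/2))
    return f,c["cx"],c["cy"],np.array(c["extrinsics"])
def cloud(d,k):
    f,cx,cy,T=k; v,u=np.mgrid[:480,:640]
    P=np.stack([(u-cx)/f*d,(v-cy)/f*d,d],-1)
    return P@T[:3,:3].T+T[:3,3]
def ray(k,u,v,z):
    f,cx,cy,T=k; r=T[:3,:3]@np.array([(u-cx)/f,(v-cy)/f,1]); o=T[:3,3]
    return o+r*(z-o[2])/r[2]
E
python3 - <<'E'
from h import *
s=sensors.observe(); print({k:np.round(v,3).tolist() for k,v in s.items()})
for n in("scene","top"):
    k=K(n); im,d=cams.get_image(n); cv2.imwrite(f"pics/{n}0.png",im); np.savez(f"pics/{n}0.npz",im=im,d=d,k=np.array(k[:3]),T=k[3]); print(n,k[:3],k[3].round(3).tolist(),(d>0).mean())
E
```

```text
pics
{'time_s': 0.0, 'q': [-83.784, 21.839, 74.385, -0.001, 83.858, -12.338], 'qvel': [-0.113, -0.057, 0.088, 0.004, 0.018, 0.012], 'joint_efforts': [0.0, -44.846, -23.127, -0.0, 0.005, 0.0], 'position': [0.175, -0.521, 0.231], 'tool_rot': [[-0.0, 0.318, -0.948], [0.001, -0.948, -0.318], [-1.0, -0.001, -0.0]], 'ft_force': [0.185, 0.254, 0.726], 'wrist_torque': [-0.0, 0.074, -0.014], 'grip_width': 0.085}
scene (np.float64(505.54621640540466), 311.7266025551523, 239.71507278996714) [[0.108, 0.764, -0.636, 1.35], [0.994, -0.085, 0.067, -0.058], [-0.003, -0.639, -0.769, 0.993], [0.0, 0.0, 0.0, 1.0]] 0.99587890625
top (np.float64(466.7935357066906), 314.2274074435404, 235.22460828255365) [[0.029, -0.992, 0.126, 0.455], [-0.999, -0.033, -0.025, 0.021], [0.029, -0.125, -0.992, 1.202], [0.0, 0.0, 0.0, 1.0]] 0.995888671875
```

View pics/scene0.png

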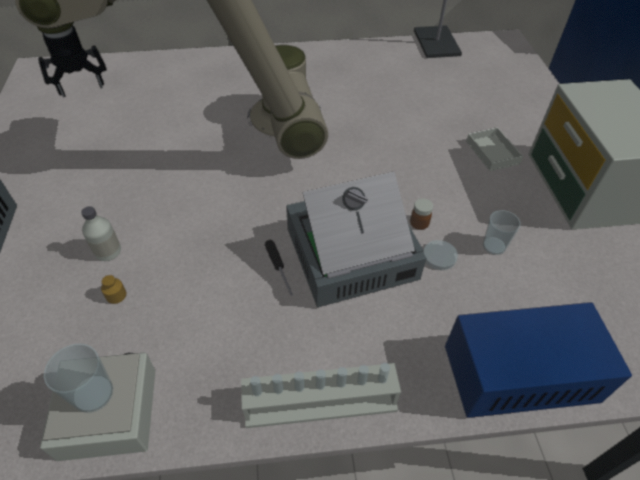

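View pics/top0.png

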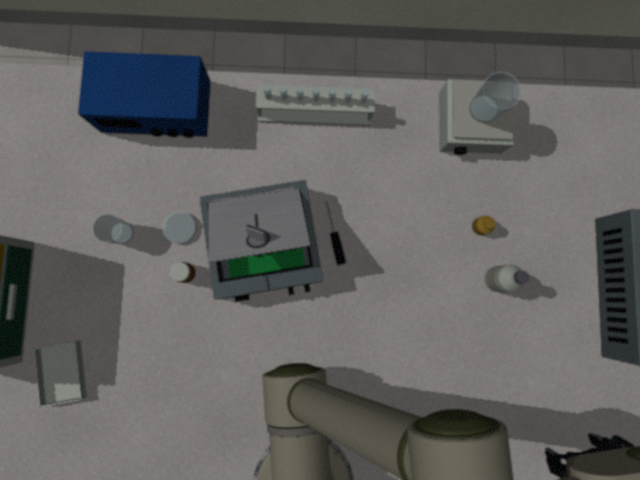

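The instrument is at about (262,240) in the top view, with its front ledge towards the robot and its hinge on the far side. The hatch is open, with its wing at (257,236). The jar, dish and beaker are on its +y side and the screwdriver on its -y side.

Run:
```python
from h import *
P=[];C=[]
for n in("top","scene"):
    z=np.load(f"pics/{n}0.npz"); k=(*z["k"],z["T"]); p=cloud(z["d"],k)
    m=(z["d"]>0)&(abs(p[...,0]-.47)<.25)&(abs(p[...,1]-.13)<.2)&(p[...,2]>.02)
    q=p[m]; P.append(q)
    t=q[(abs(q[:,2]-.0965)<.004)]
    r=cv2.minAreaRect((t[:,:2]*1000).astype(np.float32)); print(n,len(q),"rim",r,cv2.boxPoints(r).round(1).tolist(),np.median(t[:,2]))
    # hatch plane RANSAC on high points
    h=q[(q[:,2]>.11)]; best=None; rng=np.random.default_rng(0)
    for _ in range(400):
        a,b,c=h[rng.choice(len(h),3)]; nn=np.cross(b-a,c-a); l=np.linalg.norm(nn)
        if l<1e-5: continue
        nn/=l; i=abs((h-a)@nn)<.003
        if best is None or i.sum()>best.sum(): best=i
    g=h[best]; c=g.mean(0); nn=np.linalg.svd(g-c,full_matrices=False)[2][2]; nn*=np.sign(nn[2])
    print("plane n",nn.round(4),"c",c.round(4),"tilt",np.arccos(nn[2]),"yaw of +x(inst)",np.degrees(np.arctan2(-nn[1],-nn[0])),best.sum(),len(h))
    # full hatch
    dd=(q-c)@nn; g=q[(abs(dd)<.003)&(q[:,2]>.097)]
    e=np.array([nn[0],nn[1],0]);e/=np.linalg.norm(e); 
    y=np.cross(nn,-e*1.0); y/=np.linalg.norm(y); x=np.cross(y,nn)
    uv=np.stack([(g-c)@x,(g-c)@y],-1); r=cv2.minAreaRect((uv*1000).astype(np.float32)); print("rect",r)
    print([ (c+x*u/1000+y*v/1000).round(4).tolist() for u,v in cv2.boxPoints(r)], "x",x.round(3))
    w=q[(dd>.012)&(dd<.042)&(q[:,2]>.11)]; w=w[(dd[(dd>.012)&(dd<.042)&(q[:,2]>.11)]>.025)]
    if len(w)>5:
        a=np.stack([(w-c)@x,(w-c)@y],-1); print("wing",len(w),w.mean(0).round(4),cv2.minAreaRect((a*1000).astype(np.float32)))
    print("top height",dd[(dd<.06)].max())
```

```text
top 16137 rim ((495.0523681640625, 103.0282974243164), (430.8197937011719, 260.08770751953125), 11.320493698120117) [[258.29998779296875, 188.3000030517578], [309.3999938964844, -66.80000305175781], [731.7999877929688, 17.799999237060547], [680.7000122070312, 272.79998779296875]] 0.09654813896012548
plane n [0.5839 0.1158 0.8035] c [0.5943 0.1203 0.1687] tilt 0.6375907089018064 yaw of +x(inst) -168.77886236915325 4753 9845
rect ((186.47927856445312, -1.763336181640625), (255.8588104248047, 618.5032348632812), 89.9052734375)
[[0.6661, 0.2662, 0.0955], [0.1784, 0.1705, 0.4637], [0.2279, -0.0805, 0.4639], [0.7156, 0.0152, 0.0957]] x [-0.788 -0.156  0.595]
wing 189 [0.4856 0.0621 0.2945] ((248.71182250976562, 63.1673583984375), (495.38372802734375, 34.31850051879883), 16.601579666137695)
top height 0.03734093214663145
scene 17229 rim ((492.41485595703125, 101.74728393554688), (449.7846374511719, 260.7835388183594), 11.358153343200684) [[246.1999969482422, 185.3000030517578], [297.6000061035156, -70.4000015258789], [738.5999755859375, 18.200000762939453], [687.2000122070312, 273.8999938964844]] 0.09660927504011796
plane n [0.5811 0.1219 0.8046] c [0.6061 0.1224 0.1613] tilt 0.6357288979010097 yaw of +x(inst) -168.15023078165356 5634 11463
rect ((185.308349609375, -2.82452392578125), (254.4766082763672, 592.92529296875), 89.51698303222656)
[[0.6683, 0.2658, 0.0946], [0.2004, 0.1727, 0.4467], [0.2509, -0.0767, 0.4479], [0.7189, 0.0164, 0.0959]] x [-0.787 -0.165  0.594]
wing 151 [0.5473 0.0943 0.2482] ((259.1199645996094, 61.43831253051758), (495.52557373046875, 33.5914306640625), 16.092098236083984)
top height 0.03948157904738622
```

Run:
```python
from h import *
yaw=np.radians(11.35); ex=np.array([np.cos(yaw),np.sin(yaw),0]); ey=np.array([-ex[1],ex[0],0])
for n in("top","scene"):
    z=np.load(f"pics/{n}0.npz"); k=(*z["k"],z["T"]); p=cloud(z["d"],k); d=z["d"]
    o=np.array([.59,.122,0])
    X=(p-o)@ex; Y=(p-o)@ey; Z=p[...,2]
    m=(d>0)&(abs(Z-.0965)<.002)&(abs(X)<.19)&(abs(Y)<.14)
    print(n,"X",np.percentile(X[m],[0.5,2,98,99.5]).round(4),"Y",np.percentile(Y[m],[.5,2,98,99.5]).round(4))
    a=m&(X<0); print("front strip X", np.percentile(X[a],[.5,2,5,95,98]).round(4))
    # hatch
    h=(d>0)&(Z>.115)&(abs(X)<.17)&(abs(Y)<.12)&(Z<.26)
    q=p[h]; c=np.median(q,0); 
    for it in range(8):
        g=q[abs((q-c)@(nn if it else np.array([.582*1,.118,.804])))<(.02 if it<2 else .003)]
        c=g.mean(0); nn=np.linalg.svd(g-c,full_matrices=False)[2][2]; nn*=np.sign(nn[2])
    th=np.arccos(nn[2]); print("n",nn.round(4),"tilt",th.round(4),"yaw",np.degrees(np.arctan2(nn[1],nn[0])).round(2),len(g),len(q))
    hx=np.array([ex[0]*np.cos(th),ex[1]*np.cos(th),-np.sin(th)])
    D=(p-c)@nn; u=(p-c)@hx; v=(p-c)@ey
    f=(abs(D)<.003)&(Z>.105)&(abs(X)<.2)&(abs(Y)<.13)
    print("hatch u",np.percentile(u[f],[.3,1,99]).round(4),"v",np.percentile(v[f],[.3,1,99,99.7]).round(4))
    u0=np.percentile(u[f],.5); v0=np.percentile(v[f],[.5,99.5]).mean()
    print("front mid", (c+hx*u0+ey*v0).round(4), "hinge from 190:", (c+hx*(u0+.19)+ey*v0-nn*.0025).round(4))
    w=(D>.026)&(D<.040)&(abs(u-u0-.04)<.05)&(abs(v-v0)<.05)
    r=cv2.minAreaRect(np.stack([u[w]-u0,v[w]-v0],-1).astype(np.float32)*1000); print("wing",w.sum(),r)
    uv=np.stack([u[w],v[w]],-1)*1000; uv-=uv.mean(0); vv=np.linalg.svd(uv,full_matrices=False)[2][0]; print("pca",np.degrees(np.arctan2(vv[1],vv[0])))
    # rectified view at wing top & plate
    ims=[]
    F,cx,cy,T=k
    for hgt in(.034,0):
        O=c+hx*u0+ey*v0+nn*hgt
        uu,ww=np.meshgrid(np.linspace(-.06,.12,540),np.linspace(.06,-.06,360))
        W=O+uu[...,None]*hx+ww[...,None]*ey; cc=(W-T[:3,3])@T[:3,:3]
        ims.append(cv2.remap(z["im"],(cc[...,0]/cc[...,2]*F+cx).astype(np.float32),(cc[...,1]/cc[...,2]*F+cy).astype(np.float32),cv2.INTER_CUBIC))
    cv2.imwrite(f"pics/rect_{n}.png",ims[0])
a=np.vstack([cv2.imread(f"pics/rect_{n}.png")[:, :] for n in("top","scene")]); cv2.imwrite("pics/rect.png",cv2.resize(a,(450,600)))
```

```text
top X [-0.1297 -0.1286  0.1035  0.1062] Y [-0.1296 -0.1284  0.1275  0.1292]
front strip X [-0.1297 -0.129  -0.1275 -0.0318 -0.012 ]
n [0.5839 0.117  0.8033] tilt 0.6379 yaw 11.33 4461 4954
hatch u [-0.0762 -0.0752  0.0982] v [-0.1089 -0.1075  0.1063  0.1069]
front mid [0.5393 0.1115 0.2099] hinge from 190: [0.6875 0.1412 0.0948]
wing 126 ((40.12702560424805, -0.2597808837890625), (45.82404327392578, 14.685613632202148), 56.53663635253906)
pca -126.66262270765654
scene X [-0.1264 -0.1229  0.1081  0.1103] Y [-0.1306 -0.1299  0.1263  0.1279]
front strip X [-0.1268 -0.1261 -0.1235 -0.0088 -0.004 ]
n [0.5845 0.1174 0.8029] tilt 0.6387 yaw 11.36 5434 6693
hatch u [-0.0802 -0.0791  0.0929] v [-0.1059 -0.1045  0.1094  0.1109]
front mid [0.5429 0.1112 0.2088] hinge from 190: [0.691  0.141  0.0935]
wing 127 ((39.16572570800781, 0.2886543273925781), (45.23139190673828, 12.777173042297363), 51.79142761230469)
pca 52.64827260163031
```

View pics/rect.png

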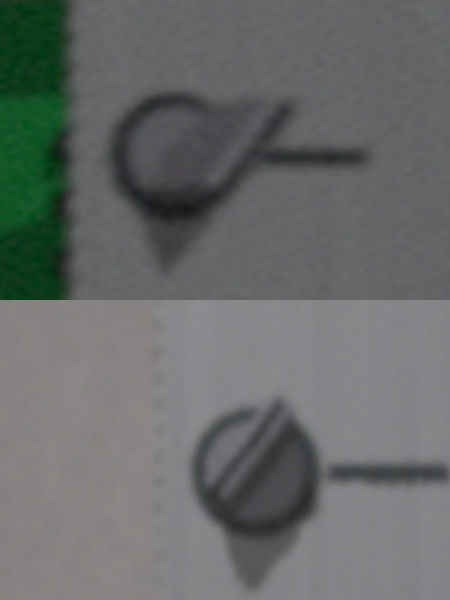

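The rectified crops show the wing at about +54° anticlockwise, the disc at r=150 mm and the hatch slope at 0.638 rad. Next I move over the hatch with the fingers shut, beside the wing.

```bash
cat > go.py <<'E'
# prints translation/turn (tool axes) from the present pose to world x y z, jaw yaw deg, tool pointing down
import sys; from h import *
from scipy.spatial.transform import Rotation as R
x,y,z,yaw=map(float,sys.argv[1:5]); s=sensors.observe(); M=np.array(s["tool_rot"]); a=np.radians(yaw)
ty=np.array([np.cos(a),np.sin(a),0]); tx=np.array([0,0,-1.]); G=np.stack([tx,ty,np.cross(tx,ty)],1)
print("t",round(s["time_s"],2),"pos",np.round(s["position"],4),"yaw",np.degrees(np.arctan2(M[1,1],M[0,1])).round(2),"F",np.round(s["ft_force"],1),"w",round(s["grip_width"],4))
print("translation",(M.T@(np.array([x,y,z])-s["position"])).round(4).tolist(),"dr",R.from_matrix(M.T@G).as_rotvec().round(4).tolist())
E
python3 -m crank '{"hand":[255,255,255,255,255],"translation":[[-0.05,0,0],[-0.05,-0.43,-0.569],[-0.05,-0.43,-0.569],[-0.05,-0.43,-0.569],[-0.05,-0.43,-0.569]],"dr":[[0,0,0],[-0.4,0,0],[-0.82,0,0],[-0.82,0,0],[-0.82,0,0]]}' 30
python3 go.py .578 .068 .26 -24.6
```

```text
time_s: 0.6
position: [0.2885, -0.3545, 0.2811]
tool_rot: [[-0.0, 0.801, -0.598], [0.0, -0.598, -0.801], [-1.0, -0.0, -0.0]]
ft_force: [0.4, -0.8, -1.0]
grip_width: 0.0123
t 0.6 pos [ 0.2885 -0.3545  0.2811] yaw -36.75 F [ 0.4 -0.8 -1. ] w 0.0123
translation [0.0213, -0.0208, -0.5117] dr [-0.2121, -0.0004, 0.0003]
```

```bash
python3 -m crank '{"hand":[255,255,255,255,255],"translation":[[0,-0.021,-0.512],[0,-0.021,-0.512],[0,-0.021,-0.512],[0,-0.021,-0.512],[0,-0.021,-0.512]],"dr":[[-0.21,0,0],[-0.21,0,0],[-0.21,0,0],[-0.21,0,0],[-0.21,0,0]]}'
python3 go.py .578 .068 .26 -24.6
```

```text
time_s: 1.1
position: [0.431, -0.1488, 0.2813]
tool_rot: [[-0.0, 0.906, -0.423], [0.0, -0.423, -0.906], [-1.0, -0.0, -0.0]]
ft_force: [0.6, -1.5, -0.5]
grip_width: 0.0001
t 1.1 pos [ 0.431  -0.1488  0.2813] yaw -25.05 F [ 0.6 -1.5 -0.5] w 0.0001
translation [0.0213, 0.0414, -0.2587] dr [-0.0078, -0.0, 0.0001]
```

```bash
python3 -m crank '{"hand":[255,255,255,255,255],"translation":[[0,0.041,-0.259],[0,0.041,-0.259],[0,0.041,-0.259],[0,0.041,-0.259],[0,0.041,-0.259]],"dr":[[0,0,0],[0,0,0],[0,0,0],[0,0,0],[0,0,0]]}'
python3 -m crank '{"hand":[255,255,255,255],"translation":[[0.0,0.0,-0.01],[0.03,0,-0.01],[0.06,0,-0.01],[0.06,0,-0.01]],"dr":[[0,0,0],[0,0,0],[0,0,0],[0,0,0]]}'
python3 go.py .578 .068 .19 -24.6
```

```text
time_s: 1.6
position: [0.5709, 0.0584, 0.281]
tool_rot: [[-0.001, 0.906, -0.423], [-0.0, -0.423, -0.906], [-1.0, -0.001, 0.0]]
ft_force: [-0.3, -0.9, 0.6]
grip_width: -0.0001
time_s: 2.0
position: [0.5726, 0.0652, 0.2176]
tool_rot: [[-0.008, 0.906, -0.423], [0.001, -0.423, -0.906], [-1.0, -0.008, 0.003]]
ft_force: [0.2, 0.3, 0.6]
grip_width: 0.0004
t 2.0 pos [0.5726 0.0652 0.2176] yaw -25.05 F [0.2 0.3 0.6] w 0.0004
translation [0.0276, 0.004, -0.0049] dr [-0.0079, 0.0029, 0.0078]
```

```bash
python3 -m crank '{"hand":[255,255,255,255,255],"translation":[[0.015,0,0],[0.027,-0.003,0.002],[0.039,-0.006,0.004],[0.051,-0.009,0.006],[0.061,-0.012,0.008]],"dr":[[0,0,0],[0,0,0],[0,0,0],[0,0,0],[0,0,0]]}'
python3 go.py .547 .0615 .11 -24.6
```

```text
time_s: 2.5
position: [0.5605, 0.0626, 0.1615]
tool_rot: [[0.002, 0.906, -0.424], [-0.0, -0.424, -0.906], [-1.0, 0.002, -0.001]]
ft_force: [-0.3, -1.0, 2.9]
grip_width: -0.0
t 2.5 pos [0.5605 0.0626 0.1615] yaw -25.07 F [-0.3 -1.   2.9] w -0.0
translation [0.0515, -0.0119, 0.0068] dr [-0.0082, -0.0005, -0.0021]
```

The fingers are in contact and pushing with 2.9 N. I carry on lowering the hatch.

```bash
python3 -m crank '{"hand":[255,255,255,255,255],"translation":[[0.011,-0.003,0.002],[0.022,-0.006,0.003],[0.032,-0.008,0.005],[0.041,-0.01,0.006],[0.048,-0.012,0.007]],"dr":[[0,0,0],[0,0,0],[0,0,0],[0,0,0],[0,0,0]]}'
python3 go.py .547 .0615 .100 -24.6
python3 -m crank '{"hand":[255,255,255],"translation":[[0.004,0,0],[0.006,0,0],[0.007,0,0]],"dr":[[0,0,0],[0,0,0],[0,0,0]]}'
python3 go.py .547 .0615 .100 -24.6
```

```text
time_s: 3.0
position: [0.5466, 0.0618, 0.1121]
tool_rot: [[0.001, 0.906, -0.423], [-0.0, -0.423, -0.906], [-1.0, 0.001, -0.0]]
ft_force: [2.0, -0.0, 1.8]
grip_width: 0.0003
t 3.0 pos [0.5466 0.0618 0.1121] yaw -25.05 F [ 2.  -0.   1.8] w 0.0003
translation [0.0121, 0.0005, 0.0001] dr [-0.0079, -0.0003, -0.0008]
time_s: 3.3
position: [0.5462, 0.0619, 0.1052]
tool_rot: [[-0.001, 0.906, -0.423], [-0.0, -0.423, -0.906], [-1.0, -0.001, 0.0]]
ft_force: [-0.4, 0.5, 1.9]
grip_width: 0.0002
t 3.3 pos [0.5462 0.0619 0.1052] yaw -25.04 F [-0.4  0.5  1.9] w 0.0002
translation [0.0052, 0.0009, 0.0001] dr [-0.0076, 0.0003, 0.0006]
```

```bash
python3 -m crank '{"hand":[255,255,255],"translation":[[0.002,0,0],[0.003,0,0],[0.003,0,0]],"dr":[[0,0,0],[0,0,0],[0,0,0]]}'
python3 -m crank '{"hand":[255,255,255],"translation":[[0.001,0,0],[0.002,0,0],[0.002,0,0]],"dr":[[0,0,0],[0,0,0],[0,0,0]]}'
python3 -m crank '{"hand":[255,255,255],"translation":[[0.001,0,0],[0.002,0,0],[0.002,0,0]],"dr":[[0,0,0],[0,0,0],[0,0,0]]}'
```

```text
time_s: 3.6
position: [0.5463, 0.062, 0.1024]
tool_rot: [[-0.0, 0.906, -0.423], [-0.0, -0.423, -0.906], [-1.0, -0.0, 0.0]]
ft_force: [-1.4, -0.6, 3.3]
grip_width: -0.0001
time_s: 3.9
position: [0.5463, 0.0619, 0.1004]
tool_rot: [[-0.0, 0.906, -0.423], [-0.0, -0.423, -0.906], [-1.0, -0.0, 0.0]]
ft_force: [-2.2, -1.6, 5.2]
grip_width: -0.0
time_s: 4.2
position: [0.5462, 0.0619, 0.0985]
tool_rot: [[-0.0, 0.906, -0.423], [-0.0, -0.423, -0.906], [-1.0, -0.0, 0.0]]
ft_force: [-2.8, -1.7, 5.6]
grip_width: 0.0001
```

```bash
python3 -m crank '{"hand":[255,0,0,0,0],"translation":[[-0.03,0,0],[-0.08,0,0],[-0.13,0,0],[-0.14,0,0],[-0.14,0,0]],"dr":[[0,0,0],[0,0,0],[0,0,0],[0,0,0],[0,0,0]]}' | head -2
python3 - <<'E'
from h import *
for n in("scene","top","wrist"):
    k=K(n); im,d=cams.get_image(n); np.savez(f"pics/{n}1.npz",im=im,d=d,k=np.array(k[:3]),T=k[3]); cv2.imwrite(f"pics/{n}1.png",im)
H=np.array([.689,.141,.094]); 
yaw=np.radians(11.35); ex=np.array([np.cos(yaw),np.sin(yaw),0]); ey=np.array([-ex[1],ex[0],0])
for n in("scene","top","wrist"):
    z=np.load(f"pics/{n}1.npz"); k=(*z["k"],z["T"]); d=z["d"]; p=cloud(d,k)-H
    X=p@ex;Y=p@ey;Z=p[...,2]
    m=(d>0)&(X>-.185)&(X<-.01)&(abs(Y)<.105)&(abs(Z-.008)<.012)
    if m.sum()<100: print(n,"few");continue
    A=np.c_[X[m],Y[m],np.ones(m.sum())]; c=np.linalg.lstsq(A,Z[m],rcond=None)[0]
    r=abs(A@c-Z[m])<.0025; c=np.linalg.lstsq(A[r],Z[m][r],rcond=None)[0]; print(n,"slope x,y, z at hinge",c.round(4),m.sum())
    D=Z-(c[0]*X+c[1]*Y+c[2])
    w=(d>0)&(D>.026)&(D<.038)&(abs(X+.15)<.04)&(abs(Y)<.04)
    print("wing",w.sum(), cv2.minAreaRect(np.stack([X[w],Y[w]],-1).astype(np.float32)*1000) if w.sum()>5 else 0)
E
```

```text
time_s: 4.7
position: [0.547, 0.0621, 0.2396]
scene slope x,y, z at hinge [-0.0427  0.0007  0.0026] 5083
wing 115 ((-146.14492797851562, -0.7727108001708984), (46.13677215576172, 17.22491455078125), 53.29106521606445)
top slope x,y, z at hinge [-0.0416 -0.0001  0.0027] 1753
wing 0 0
wrist slope x,y, z at hinge [-0.0434  0.0004  0.0025] 54984
wing 1040 ((-145.99380493164062, 1.6603565216064453), (45.5855827331543, 12.015460968017578), 52.3608283996582)
```

View pics/wrist1.png

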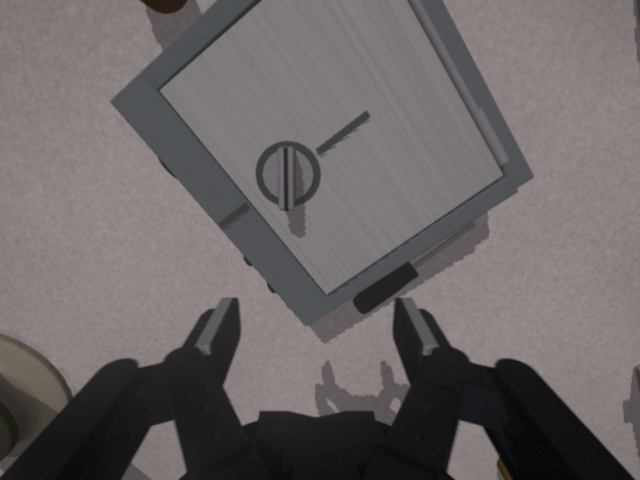

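The wrist view shows the hatch shut with slope ≈0.042, which is the seal prop. The wing slot runs from (290,145) to (288,210), with the hatch rib at (318,153)–(369,113) and the ledge rib near (235,215). That puts the wing at about +52.5° and its axis near (0.5455, 0.1125).

```bash
python3 go.py .5452 .1125 .110 -26.15
```

```text
t 4.85 pos [0.5458 0.062  0.2363] yaw -25.04 F [-0.4  0.9 -0.1] w 0.0787
translation [0.1263, -0.0215, -0.0456] dr [0.0193, 0.0011, 0.0033]
```

```bash
python3 -m crank '{"hand":[0,0,0,0,0],"translation":[[0.0,-0.0215,-0.0456],[0.03,-0.0215,-0.0456],[0.06,-0.0215,-0.0456],[0.08,-0.0215,-0.0456],[0.085,-0.0215,-0.0456]],"dr":[[0.019,0,0],[0.019,0,0],[0.019,0,0],[0.019,0,0],[0.019,0,0]]}' >/dev/null
python3 go.py .5452 .1125 .110 -26.15
```

```text
t 5.35 pos [0.5445 0.1125 0.1495] yaw -26.12 F [ 0.6 -0.1 -0. ] w 0.0854
translation [0.0395, 0.0009, -0.0005] dr [0.0005, 0.0031, 0.0066]
```

```bash
python3 -m crank '{"hand":[0,0,0,0],"translation":[[0.015,0.0005,0],[0.03,0.0005,0],[0.039,0.0005,0],[0.039,0.0005,0]],"dr":[[0,0,0],[0,0,0],[0,0,0],[0,0,0]]}' >/dev/null
python3 go.py .5452 .1125 .110 -26.15
python3 -m crank '{"hand":[120,180,220,230,255],"translation":[[0,0,0],[0,0,0],[0,0,0],[0,0,0],[0,0,0]],"dr":[[0,0,0],[0,0,0],[0,0,0],[0,0,0],[0,0,0]]}' 30
python3 -m crank '{"hand":[255,255,255],"translation":[[0,0,0],[0,0,0],[0,0,0]],"dr":[[0,0,0],[0,0,0],[0,0,0]]}' 30
```

```text
t 5.75 pos [0.5461 0.1121 0.1133] yaw -26.14 F [ 0.7 -0.3  0.2] w 0.0855
translation [0.0033, -0.001, 0.0] dr [0.0002, 0.001, 0.0023]
time_s: 6.25
position: [0.5454, 0.1122, 0.1143]
tool_rot: [[-0.003, 0.898, -0.44], [0.0, -0.44, -0.898], [-1.0, -0.003, 0.001]]
ft_force: [-23.5, 0.2, 6.8]
grip_width: 0.0123
time_s: 6.55
position: [0.5446, 0.1127, 0.114]
tool_rot: [[-0.005, 0.898, -0.44], [0.001, -0.44, -0.898], [-1.0, -0.005, 0.001]]
ft_force: [-7.7, 2.1, 3.2]
grip_width: 0.0117
```

```bash
python3 -m crank '{"hand":[255,255,255,255,255],"translation":[[0,0,0],[0,0,0],[0,0,0],[0,0,0],[0,0,0]],"dr":[[0.1,0,0],[0.2,0,0],[0.3,0,0],[0.4,0,0],[0.46,0,0]]}' 30
python3 go.py .5452 .1125 .114 -78.65
```

```text
time_s: 7.05
position: [0.5449, 0.1125, 0.1141]
tool_rot: [[-0.004, 0.606, -0.795], [0.0, -0.795, -0.606], [-1.0, -0.003, 0.003]]
ft_force: [-5.8, 1.7, 3.1]
grip_width: 0.0114
t 7.05 pos [0.5449 0.1125 0.1141] yaw -52.67 F [-5.8  1.7  3.1] w 0.0114
translation [0.0001, 0.0002, -0.0003] dr [0.4535, 0.0038, 0.0022]
```

```bash
python3 -m crank '{"hand":[255,255,255,255,255],"translation":[[0,0,0],[0,0,0],[0,0,0],[0,0,0],[0,0,0]],"dr":[[0.12,0,0],[0.24,0,0],[0.36,0,0],[0.453,0,0],[0.453,0,0]]}' 30
python3 -m crank '{"hand":[255],"translation":[[0,0,0]],"dr":[[0,0,0]]}' >/dev/null
python3 go.py .5452 .1125 .114 -78.65
python3 -m crank '{"hand":[120,0,0,0,0],"translation":[[0,0,0],[0,0,0],[0,0,0],[0,0,0],[0,0,0]],"dr":[[0,0,0],[0,0,0],[0,0,0],[0,0,0],[0,0,0]]}' 
python3 -m crank '{"hand":[0,0,0,0,0],"translation":[[-0.02,0,0],[-0.06,0,0],[-0.10,0,0.0],[-0.12,0,0.04],[-0.12,0,0.04]],"dr":[[0,0,0],[0,0,0],[0,0,0],[0,0,0],[0,0,0]]}'
python3 -m crank '{"hand":[0,0],"translation":[[0,0,0],[0,0,0]],"dr":[[0,0,0],[0,0,0]]}' >/dev/null
python3 - <<'E'
from h import *
k=K("wrist"); im,d=cams.get_image("wrist"); np.savez("pics/wrist2.npz",im=im,d=d,k=np.array(k[:3]),T=k[3]); cv2.imwrite("pics/wrist2.png",im)
E
```

```text
time_s: 7.55
position: [0.545, 0.1123, 0.1141]
tool_rot: [[-0.004, 0.198, -0.98], [-0.0, -0.98, -0.198], [-1.0, -0.001, 0.004]]
ft_force: [-6.3, 0.8, 3.1]
grip_width: 0.0113
t 7.65 pos [0.545  0.1123 0.1141] yaw -78.43 F [-6.2 -0.2  2.7] w 0.0113
translation [0.0001, -0.0002, -0.0002] dr [0.0038, 0.004, 0.0007]
time_s: 8.15
position: [0.5467, 0.1121, 0.1143]
tool_rot: [[0.0, 0.2, -0.98], [0.0, -0.98, -0.2], [-1.0, 0.0, -0.0]]
ft_force: [-0.7, -0.6, 0.1]
grip_width: 0.0828
time_s: 8.65
position: [0.5057, 0.104, 0.2377]
tool_rot: [[0.005, 0.201, -0.98], [-0.0, -0.98, -0.201], [-1.0, 0.001, -0.005]]
ft_force: [-0.2, -0.2, -0.6]
grip_width: 0.0857
```

View pics/wrist2.png

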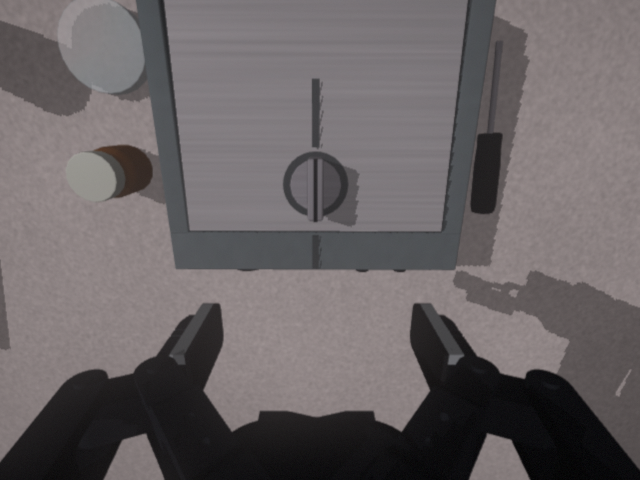

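The slot, at (316,155–222), looks in line with the hatch rib (316,80–147) and the ledge rib (317,235–268). I'll measure the angle to be sure.

Run:
```python
from h import *
z=np.load("pics/wrist2.npz"); k=(*z["k"],z["T"]); g=cv2.cvtColor(z["im"],cv2.COLOR_BGR2GRAY).astype(float)
def line(r0,r1,c0,c1,h,nm):
    pts=[]
    for r in range(r0,r1):
        row=g[r,c0:c1]; w=np.clip(np.percentile(row,60)-15-row,0,None)
        if w.sum()>0: pts.append(ray(k,c0+(w*np.arange(len(row))).sum()/w.sum(),r,h)[:2])
    pts=np.array(pts); c=pts.mean(0); v=np.linalg.svd(pts-c)[2][0]; v*=np.sign(v[0])
    print(nm,"dir",np.degrees(np.arctan2(v[1],v[0])).round(2),"c",c.round(4),"res",np.std((pts-c)@[-v[1],v[0]]).round(5))
line(84,144,306,323,.105,"hatch rib"); line(240,264,310,324,.098,"ledge rib"); line(160,216,311,321,.138,"slot")
g2=g[150:225:12,304:330].astype(int); print(g2)
```

```text
hatch rib dir 11.48 c [0.5976 0.124 ] res 0.00012
ledge rib dir 9.75 c [0.4851 0.1012] res 0.00065
slot dir 11.48 c [0.5476 0.1139] res 1e-05
[[123 122 123 121 122 121 121 121 121 120 120 118 119 119 119 120 120 121
  121 123 122 122 122 123 122 122]
 [ 96 105 103 103 113 112 112 112 105  81  48  42  48  75 104 106 106  99
   83  72  74  74  69  62  53  53]
 [109 108 104 102 112 111 110 110 103  81  46  40  48  74 102 104 104  98
   81  70  77  77  77  77  77  77]
 [109 109 104 101 110 110 110 109 102  78  45  41  47  72  99 102 102  95
   77  69  77  77  78  77  77  77]
 [106 106 101  99 110 109 108 108 102  78  45  38  46  71  99 100 100  93
   76  69  73  74  74  74  75  73]
 [ 59  59  63  83 109 109 108 108 100  76  44  37  45  70  97 101  98  90
   71  54  48  47  47  47  48  46]
 [119 119 120 119 121 119 118 117 115 105  96  97  98 106 116 117 118 118
  118 119 118 119 118 117 118 117]]
```

The slot and the hatch rib both read 11.48°, so they are aligned. Next I close the fingers and press on the plate beside the wing.

```bash
python3 go.py .537 .0595 .12 -78.65
```

```text
t 8.9 pos [0.5077 0.1042 0.2334] yaw -78.44 F [ 0.  -0.4 -1. ] w 0.0852
translation [0.1134, 0.0497, -0.0199] dr [0.0037, 0.0014, 0.0003]
```

```bash
python3 -m crank '{"hand":[255,255,255,255,255],"translation":[[0,0.0497,-0.02],[0,0.0497,-0.02],[0.03,0.0497,-0.02],[0.06,0.0497,-0.02],[0.09,0.0497,-0.02]],"dr":[[0,0,0],[0,0,0],[0,0,0],[0,0,0],[0,0,0]]}' >/dev/null
python3 -m crank '{"hand":[255,255,255,255],"translation":[[0.012,0,0],[0.022,0,0],[0.028,0,0],[0.028,0,0]],"dr":[[0,0,0],[0,0,0],[0,0,0],[0,0,0]]}'
python3 go.py .537 .0595 .0965 -78.65
```

```text
time_s: 9.8
position: [0.537, 0.0595, 0.1157]
tool_rot: [[-0.001, 0.2, -0.98], [0.0, -0.98, -0.2], [-1.0, -0.0, 0.001]]
ft_force: [-0.4, -1.1, 0.3]
grip_width: -0.0002
t 9.8 pos [0.537  0.0595 0.1157] yaw -78.44 F [-0.4 -1.1  0.3] w -0.0002
translation [0.0192, 0.0, -0.0] dr [0.0037, 0.0009, 0.0003]
```

```bash
python3 -m crank '{"hand":[255,255,255,255,255],"translation":[[0.005,0,0],[0.010,0,0],[0.013,0,0],[0.015,0,0],[0.015,0,0]],"dr":[[0,0,0],[0,0,0],[0,0,0],[0,0,0],[0,0,0]]}' | sed -n '2p;4p;6p'
python3 -m crank '{"hand":[255,255,255,255],"translation":[[0.001,0,0],[0.002,0,0],[0.003,0,0],[0.003,0,0]],"dr":[[0,0,0],[0,0,0],[0,0,0],[0,0,0]]}'
```

```text
position: [0.537, 0.0594, 0.1015]
ft_force: [-1.6, -1.0, 3.5]
time_s: 10.7
position: [0.5369, 0.0594, 0.0985]
tool_rot: [[-0.0, 0.2, -0.98], [-0.0, -0.98, -0.2], [-1.0, 0.0, 0.0]]
ft_force: [-3.7, -1.2, 6.7]
grip_width: -0.0001
```

```bash
python3 -m crank '{"hand":[255,255,255],"translation":[[0.001,0,0],[0.0015,0,0],[0.0015,0,0]],"dr":[[0,0,0],[0,0,0],[0,0,0]]}'| sed -n '2p;4p'
python3 -m crank '{"hand":[255,255,255],"translation":[[0.0005,0,0],[0.001,0,0],[0.001,0,0]],"dr":[[0,0,0],[0,0,0],[0,0,0]]}'| sed -n '2p;4p'
```

```text
position: [0.5369, 0.0593, 0.0971]
ft_force: [-3.2, -0.8, 7.8]
position: [0.5369, 0.0593, 0.0962]
ft_force: [-4.6, -2.5, 6.8]
```

```bash
python3 -m crank '{"hand":[255,255,255],"translation":[[0.0005,0,0],[0.0005,0,0],[0.0005,0,0]],"dr":[[0,0,0],[0,0,0],[0,0,0]]}'| sed -n '2p;4p'
```

```text
position: [0.5369, 0.0593, 0.0958]
ft_force: [-4.0, -1.2, 7.9]
```

```bash
python3 -m crank '{"hand":[255,255,255],"translation":[[0.0005,0,0],[0.0005,0,0],[0.0005,0,0]],"dr":[[0,0,0],[0,0,0],[0,0,0]]}'| sed -n '2p;4p'
python3 -m crank '{"hand":[255,255,255],"translation":[[0.0005,0,0],[0.0005,0,0],[0.0005,0,0]],"dr":[[0,0,0],[0,0,0],[0,0,0]]}'| sed -n '2p;4p'
```

```text
position: [0.5369, 0.0593, 0.0954]
ft_force: [-3.8, -2.1, 8.9]
position: [0.5369, 0.0593, 0.095]
ft_force: [-4.6, -1.9, 9.2]
```

```bash
python3 -m crank '{"hand":[255,255,255],"translation":[[0.0005,0,0],[0.0005,0,0],[0.0005,0,0]],"dr":[[0,0,0],[0,0,0],[0,0,0]]}'| sed -n '2p;4p'
python3 -m crank '{"hand":[255,255,255],"translation":[[0.0005,0,0],[0.0005,0,0],[0.0005,0,0]],"dr":[[0,0,0],[0,0,0],[0,0,0]]}'| sed -n '2p;4p'
python3 -m crank '{"hand":[255,255,255],"translation":[[0.0003,0,0],[0.0003,0,0],[0.0003,0,0]],"dr":[[0,0,0],[0,0,0],[0,0,0]]}'| sed -n '2p;4p'
```

```text
position: [0.5369, 0.0593, 0.0947]
ft_force: [-5.2, -2.0, 10.6]
position: [0.5369, 0.0592, 0.0943]
ft_force: [-6.0, -2.3, 13.1]
position: [0.537, 0.0592, 0.0942]
ft_force: [-6.6, -2.1, 12.8]
```

```bash
python3 -m crank '{"hand":[255,255,255,255],"translation":[[0.0005,0,0],[0.0008,0,0],[0.0008,0,0],[0.0008,0,0]],"dr":[[0,0,0],[0,0,0],[0,0,0],[0,0,0]]}'| sed -n '2p;4p'
python3 - <<'E'
from h import *
H=np.array([.689,.141,.094]); yaw=np.radians(11.4); ex=np.array([np.cos(yaw),np.sin(yaw),0]); ey=np.array([-ex[1],ex[0],0])
for n in("wrist","scene"):
    k=K(n); im,d=cams.get_image(n); cv2.imwrite(f"pics/{n}3.png",im); p=cloud(d,k)-H
    X=p@ex;Y=p@ey;Z=p[...,2]
    m=(d>0)&(X>-.185)&(X<-.01)&(abs(Y)<.105)&(abs(Z-.004)<.01)
    if m.sum()<100: print(n,"few",m.sum());continue
    A=np.c_[X[m],Y[m],np.ones(m.sum())]; r=np.ones(len(A),bool)
    for _ in range(3): c=np.linalg.lstsq(A[r],Z[m][r],rcond=None)[0]; r=abs(A@c-Z[m])<.002
    print(n,"slope",c.round(4),r.sum())
    D=Z-(c[0]*X+c[1]*Y+c[2]); w=(d>0)&(D>.026)&(D<.038)&(abs(X+.15)<.035)&(abs(Y)<.02)
    if w.sum()>20: print("wing",w.sum(),cv2.minAreaRect(np.stack([X[w],Y[w]],-1).astype(np.float32)*1000))
s=sensors.observe(); print(s["time_s"],np.round(s["ft_force"],1),np.round(s["position"],4))
E
```

```text
position: [0.537, 0.0592, 0.0937]
ft_force: [-7.6, -2.1, 16.5]
wrist slope [0.0123 0.0002 0.0025] 140532
wing 4172 ((-148.3172607421875, 1.0802960395812988), (12.486433982849121, 47.84501266479492), 89.88964080810547)
scene slope [ 0.0111 -0.0002  0.0025] 3581
wing 90 ((-147.9374542236328, -0.6966004371643066), (12.213458061218262, 48.44571304321289), 88.99028778076172)
13.6 [-6.2 -2.8 16.5] [0.537  0.0592 0.0936]
```

View pics/scene3.png

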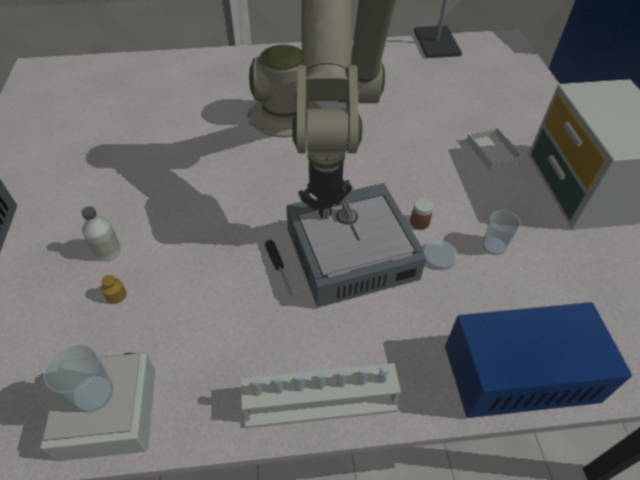

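View pics/wrist3.png

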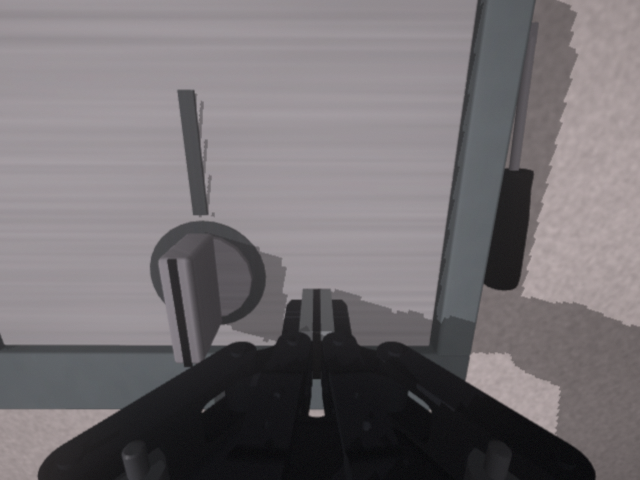

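At 16.5 N the measured slope is about -0.012, so the hatch is about 2 mm past flush. The stop is soft. The wing is still aligned, with the slot along the rib. I ease off to the flush height.

```bash
cat > sl.py <<'E'
from h import *
H=np.array([.689,.141,.094]); yaw=np.radians(11.4); ex=np.array([np.cos(yaw),np.sin(yaw),0]); ey=np.array([-ex[1],ex[0],0])
for n in("wrist","scene"):
    k=K(n); im,d=cams.get_image(n); p=cloud(d,k)-H
    X=p@ex;Y=p@ey;Z=p[...,2]
    m=(d>0)&(X>-.185)&(X<-.01)&(abs(Y)<.105)&(abs(Z-.004)<.01)
    A=np.c_[X[m],Y[m],np.ones(m.sum())]; r=np.ones(len(A),bool)
    for _ in range(3): c=np.linalg.lstsq(A[r],Z[m][r],rcond=None)[0]; r=abs(A@c-Z[m])<.002
    f=(d>0)&(abs(Z-.0025)<.004)&(abs(Y)>.118)&(abs(Y)<.127)&(X>-.2)&(X<.0); B=np.c_[X[f],Y[f],np.ones(f.sum())]; b=np.linalg.lstsq(B,Z[f],rcond=None)[0]
    print(n,"slope",c.round(4),r.sum(),"frame slope",b.round(4),f.sum(),"front edge z",(c[2]-.19*c[0]).round(4),"frame there",(b[2]-.19*b[0]).round(4))
s=sensors.observe(); print(round(s["time_s"],2),np.round(s["ft_force"],1),np.round(s["position"],4))
E
python3 -m crank '{"hand":[255,255,255,255],"translation":[[-0.001,0,0],[-0.0018,0,0],[-0.0018,0,0],[-0.0018,0,0]],"dr":[[0,0,0],[0,0,0],[0,0,0],[0,0,0]]}'| sed -n '2p;4p'
python3 sl.py
```

```text
position: [0.5369, 0.0593, 0.0946]
ft_force: [-4.2, -2.0, 8.9]
wrist slope [0.0085 0.0003 0.0025] 140344 frame slope [-0.0007  0.0037  0.0029] 7674 front edge z 0.0009 frame there 0.0031
scene slope [0.0084 0.0002 0.0025] 3620 frame slope [ 0.0021 -0.0005  0.0029] 479 front edge z 0.0009 frame there 0.0025
14.1 [-4.1 -0.7  9.5] [0.5369 0.0593 0.0946]
```

```bash
python3 -m crank '{"hand":[255,255,255,255],"translation":[[-0.0004,0,0],[-0.0006,0,0],[-0.0006,0,0],[-0.0006,0,0]],"dr":[[0,0,0],[0,0,0],[0,0,0],[0,0,0]]}'| sed -n '2p;4p'
python3 sl.py
for i in 1 2 3; do python3 -m crank '{"hand":[255,255],"translation":[[0,0,0],[0,0,0]],"dr":[[0,0,0],[0,0,0]]}'| sed -n '2p;4p'; done
```

```text
position: [0.5369, 0.0593, 0.0951]
ft_force: [-3.8, -0.9, 8.4]
wrist slope [0.0054 0.0002 0.0025] 140401 frame slope [-0.0009  0.0041  0.003 ] 7659 front edge z 0.0015 frame there 0.0031
scene slope [ 0.0029 -0.0007  0.0024] 3603 frame slope [ 0.0001 -0.      0.0026] 488 front edge z 0.0018 frame there 0.0026
14.6 [-4.6 -0.9  8.1] [0.5369 0.0593 0.0951]
position: [0.5369, 0.0593, 0.0951]
ft_force: [-3.2, -1.5, 8.7]
position: [0.5369, 0.0593, 0.0951]
ft_force: [-4.2, -2.0, 7.8]
position: [0.5369, 0.0593, 0.0951]
ft_force: [-4.3, -1.4, 7.6]
```

```bash
python3 -m crank '{"hand":[255,255,255,255],"translation":[[0.0003,0,0],[0.0003,0,0],[0.0003,0,0],[0.0003,0,0]],"dr":[[0,0,0],[0,0,0],[0,0,0],[0,0,0]]}'| sed -n '2p;4p'
python3 sl.py
for i in 1 2 3; do python3 -m crank '{"hand":[255,255],"translation":[[0,0,0],[0,0,0]],"dr":[[0,0,0],[0,0,0]]}'| sed -n '2p;4p'; done
python3 -c "from rig import env; print(env.close_job())"
```

```text
position: [0.5369, 0.0593, 0.0949]
ft_force: [-4.0, -2.6, 8.3]
wrist slope [0.0071 0.0002 0.0025] 140384 frame slope [-0.001   0.0075  0.0034] 7654 front edge z 0.0012 frame there 0.0036
scene slope [ 0.0068 -0.0009  0.0026] 3604 frame slope [ 0.0009 -0.0008  0.0026] 489 front edge z 0.0013 frame there 0.0024
15.7 [-4.1 -1.7  7.8] [0.5369 0.0593 0.0948]
position: [0.5369, 0.0593, 0.0948]
ft_force: [-4.2, -2.3, 8.1]
position: [0.5369, 0.0593, 0.0949]
ft_force: [-4.4, -1.7, 8.2]
position: [0.5369, 0.0593, 0.0948]
ft_force: [-4.3, -1.5, 8.4]
the job is handed in; nothing more can be done
None
```

I lowered the hatch shut, turned the fastener clockwise by about 52° to line up with the ribs, and pressed the hatch down. I handed the job in at about 16 s with the shut fingers still pressing on it, about 15 mm nearer the front edge than the fastener and to one side of it.

**Last checks:**
- **Fastener:** before pressing, the slot and the hatch rib both measured 11.48°. The ledge rib read 9.75°, a poorer fit on a short, shadowed rib. While pressing, the wing still measured within about 1° of the ribs.
- **Hatch:** with nothing pressing it, it stood at a slope of about 0.042 rad, the expected prop of the seal. At the end the slope measured about -0.007 rad, so the front edge reads 1 to 2 mm below the frame rather than exactly flush.
- **Push:** it was about 8 N downward, the low end of the 8 to 9 N I expected to be needed at that spot. The slope reads slightly past flush while the force reads slightly short, so the two checks disagree a little. I briefly pressed to about 16.5 N, found the hatch roughly 2 mm too low, and eased off.
- **Other things on the bench:** nothing looked moved in the last scene picture, compared by eye only.

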